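# Park the red pop-up bench stop

## Task

The red pop-up bench stop is in the way of the next frame. Push its red pad all the way down into the housing against the spring and, while it is held down, slide the steel keeper home over it by its black upright tab, so that the pad stays trapped down when you let go. Leave the stop with the blue pad up as it is.

Things in the scene. Friction and masses are not known exactly. Their poses are not given: they have to be found in the camera images.
- red_stop_pad (a point): Centre of the top of the red pad (24 mm x by 60 mm y) of a pop-up bench stop: a fixed aluminium housing 86 x 164 mm. Axes as the housing's, z up, yaw varies (pad's +y points to the robot's right). Up, its top is 19 mm above the deck. Round it lies a steel keeper plate with a window for closed fingertips: 48 mm (x) by 68 mm (y, -38 to +30 from the pad's centre, keeper at 0).
- red_stop_plunger (a joint): Travel of the red pad: 0 up, 0.018 m fully down (its top 1 mm above the deck). A spring of 3 to 6 N lifts it again unless the keeper traps it, at about 0.014. Less than 14 mm down it blocks the keeper.
- red_stop_keeper (a joint): Travel of the keeper along the pad's +y: 0 open, 0.030 m home, its rear plate 22 mm over the pad's -y end. Black upright tab at the window's +y edge: 48 mm wide, inner face 30 mm from the pad's centre at 0, top 27 mm above the deck. Fingers holding the pad down can push it. Slides at 2 to 5 N and stays put. Past 15 mm the fingers may run off the pad onto the deck.
- blue_stop_pad (a point): Centre of the top of the blue pad of the other, otherwise equal, bench stop, which stays up. It stands inside the big dark picture frame, whose near bar runs 105 to 175 mm above the bench from the vice beside the robot's left shoulder to (0.76, 0.0). A wide-shouldered arm turned left of about -0.95 rad at its base touches the bar: it then reaches the red pad tilted, wrist to the right.

How it is judged:
By the outcome, as a careful person would: the job done as asked, in the order asked, and still so for the second after the job is handed in, with the robot touching nothing.
It also fails if it takes over 26 s, if anything falls off the work surface, if the arm or the gripper's body presses on something with over 40 N, if the wrist force passes 120 N, or if a joint passes its speed limit or range.

## Robot

A 6-joint arm with a two-finger parallel gripper is mounted at the origin on the work surface; the furniture and walls round the work are solid. World frame = base frame: x ahead of the robot, y to its left, z up, the work surface at z = 0. Lengths are in m, angles in rad, forces in N, time in s.
With the tool pointing down it reaches from about 0.375 to 0.9 m from the base axis. Payload 3.1 kg.
Tool frame: the origin (TCP) lies between the finger pads; the fingertips stand 11 mm ahead of it and the grasp point (between the pads) lies 8 mm behind it; z points along the fingers, y is the line along which they close (so a half turn about z gives the same grasp; the last joint's range is limited). The gripper opens to 87 mm and grips with 3 to 60 N. Pads are 19 mm wide; open, the fingers measure 117 mm over their backs; the gripper's body (75 mm by 190 mm) begins 51 mm behind the grasp point.
Start: joints at [-1.387, 0.527, 1.433, -0, 1.181, -0.178], TCP at [0.221, -0.585, 0.234] pointing down, gripper open.
Joint ranges: [-3.08, 3.08], [-0.75, 2.2], [0.22, 2.44], [-1.43, 4.57], [0, 2.65], [-2.85, 2.85]. Speed limits (rad/s): [2.79, 2.79, 3.14, 3.14, 3.14, 3.14].

## Interface

Orientations are given as a unit quaternion [x, y, z, w].
In Python, from rig import ctrl gives the robot as it stands.
- The arm moves only by the shell command python3 shift.py 'ROWS' [FORCE]. ROWS is a JSON list of rows, 1 to 5 of them, each an object with the fields pos (a list: dx, dy, dz in shares of the most that a row can go, 1 being 50 mm), r (a list: a rotation vector rx, ry, rz in normalised numbers (1 is 360 degrees)), finger_gap (the opening from 0.0 (shut) to 1.0 (fully open)); a field left out counts as zero (the opening has to be given); each row shifts and turns the commanded pose from where the row before left it, along the tool's axes as they then stand; what a row does not reach is not made up. A row lasts 1/10 s, in which the tool goes at most 0.05 m and 0.15 rad, less where a joint would pass 70% of its speed; a pose out of reach is approached as far as the arm can. The fingers move at their own pace and stop on an object; FORCE is the grip in N (left out, the last holds). Time passes only in rows, so rows that do not move let the fingers close. It prints the time, the measured TCP pose, the force, the opening and the grip force at its end. Input that does not fit is refused with a message, and nothing moves.
- ctrl.get_state(): the state, without advancing time (a new reading comes with each control period).
- ctrl.camera(name): name is "side" or "top"; returns a dict with "pixels" (400x640x3 uint8, red, green, blue), "fx", "fy", "cx", "cy" (pixels), "camera_from_world" (4x4, takes a point from world to camera coordinates). Camera axes: x right, y down, z forward; pixel columns grow to the right and rows downward; lengths in m; the calibration is good to about 2 mm. A picture is of the moment at which its call begins. There is no depth.
- ctrl.close_job(): hands the job in; it is judged then, once.
The state is a dict: "t": time; "joint_pos": joint angles; "qd": joint speeds; "joint_torque": joint torques, N m; "position": TCP position; "eef_rot": TCP orientation; "wrist_force": force on the tool from outside, world axes, zero at the start; "moment": the same for the moment, N m; "finger_gap": opening from 0.0 (shut) to 1.0 (fully open); "grasp_force": force on a finger pad.
Only numpy, scipy, OpenCV 4.12 (cv2) and the standard library are available. Lean on these libraries where they do the work, as an engineer would, in place of code of your own. Each camera call takes 0.05 s, during which the arm holds its last target. There are 200 camera calls.

## Working session

There is one attempt and no reset: what is moved stays moved. The work goes in short steps, Python scripts to look and compute and a shell command to move; the robot and the scene stay as the last step left them, time stands still between calls to the robot, and variables do not carry over. Pictures are saved under pics/ and viewed, at most 10 in all, crops included, and the job is handed in when it is done.

```bash
ls; mkdir -p pics; python3 - <<'E'
from rig import ctrl
import cv2,numpy as np
print(ctrl.get_state())
for n in("side","top"):
    c=ctrl.camera(n); cv2.imwrite(f"pics/{n}0.png",c["pixels"][:,:,::-1])
    np.savez(f"{n}0.npz",**c); print(n,c["fx"],c["cx"],c["cy"],np.linalg.inv(c["camera_from_world"]).round(3))
E
```

```text
pics
rig.py
shift.py
{'t': 0.0, 'joint_pos': array([-1.38749594e+00,  5.28491967e-01,  1.43394652e+00, -3.06950579e-05,
        1.18138839e+00, -1.78470130e-01]), 'qd': array([-2.16470632e-04, -4.74617793e-05,  3.77901890e-05,  4.24460458e-04,
        5.33555743e-04,  6.38147896e-04]), 'joint_torque': array([-3.95727739e-04, -4.40045428e+01, -1.76593459e+01,  6.33049314e-02,
        5.82072535e-02, -1.52503571e-04]), 'position': array([ 0.22110772, -0.58379692,  0.2325417 ]), 'eef_rot': array([ 9.83683155e-01,  1.79906094e-01, -1.68899241e-05, -1.11707252e-03]), 'wrist_force': array([-0.78691536,  0.55947434, -0.05703076]), 'moment': array([0.00119475, 0.04119546, 0.01965337]), 'grasp_force': 0.0, 'finger_gap': 0.9985566356039823}
side 480.81017025346716 326.9861534672365 200.87533273315 [[-0.992 -0.066  0.11   0.351]
 [-0.127  0.393 -0.911  1.005]
 [ 0.017 -0.917 -0.398  0.531]
 [ 0.     0.     0.     1.   ]]
top 481.51065294513563 322.73420063901284 199.0432148520287 [[-0.018 -0.981  0.192  0.195]
 [-1.     0.014 -0.02  -0.031]
 [ 0.017 -0.193 -0.981  1.58 ]
 [ 0.     0.     0.     1.   ]]
```

View pics/side0.png

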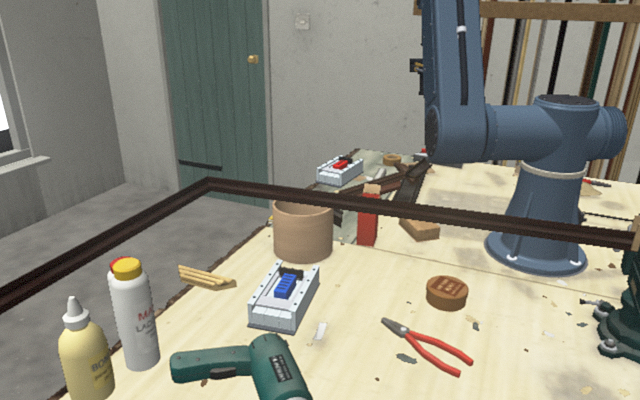

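View pics/top0.png

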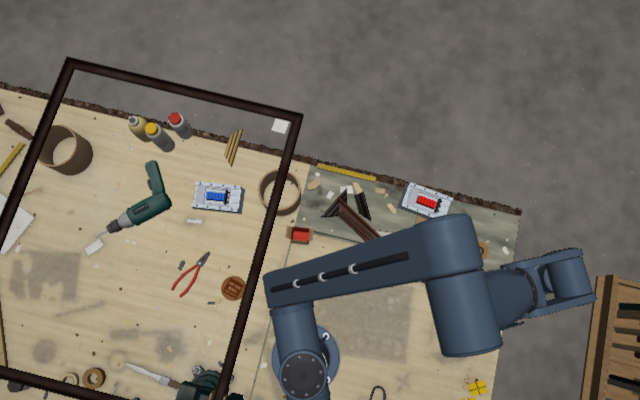

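The red stop is at about top (427,202) and side (341,166), clear of the arm. The blue one is at top (216,197), inside the frame. I'll zoom in on the red stop and triangulate it.

```bash
cat > h.py <<'E'
import cv2,numpy as np
def ray(c,p):
    T=np.linalg.inv(c["camera_from_world"]); d=T[:3,:3]@np.array([(p[0]-c["cx"])/c["fx"],(p[1]-c["cy"])/c["fy"],1]); return T[:3,3],d/np.linalg.norm(d)
def onz(c,p,z):
    o,d=ray(c,p); return o+d*(z-o[2])/d[2]
def tri(c1,p1,c2,p2):
    o1,d1=ray(c1,p1);o2,d2=ray(c2,p2)
    s=np.linalg.lstsq(np.c_[d1,-d2],o2-o1,rcond=None)[0]
    a,b=o1+s[0]*d1,o2+s[1]*d2; return (a+b)/2,np.linalg.norm(a-b)
def red(c,box):
    x0,y0,x1,y1=box; im=c["pixels"][y0:y1,x0:x1].astype(int)
    m=((im[:,:,0]>120)&(im[:,:,1]<90)&(im[:,:,2]<90)).astype(np.uint8)
    n,l,st,ce=cv2.connectedComponentsWithStats(m); k=1+np.argmax(st[1:,4])
    return ce[k]+[x0,y0],st[k],cv2.minAreaRect(np.argwhere(l==k)[:,::-1].astype(np.float32))
E
python3 - <<'E'
from h import *
s=dict(np.load("side0.npz"));t=dict(np.load("top0.npz"))
rs=red(s,(310,145,375,192));rt=red(t,(395,175,465,225))
print(rs,rt);print(tri(s,rs[0],t,rt[0]))
a=cv2.resize(s["pixels"][140:195,305:375],(770,605-11*5),interpolation=cv2.INTER_CUBIC)
b=cv2.resize(t["pixels"][175:225,390:460],(770,550),interpolation=cv2.INTER_CUBIC)
cv2.imwrite("pics/s1.png",a[:,:,::-1]);cv2.imwrite("pics/t1.png",b[:,:,::-1])
E
```

```text
(array([339.68, 163.76]), array([23, 15, 15,  9, 75], dtype=int32), ((29.846155166625977, 18.769227981567383), (6.1017022132873535, 14.976905822753906), 56.3099365234375)) (array([426.71653543, 201.5511811 ]), array([ 23,  21,  19,  12, 127], dtype=int32), ((31.664384841918945, 26.5616455078125), (18.72658348083496, 6.6713457107543945), 20.556045532226562))
(array([ 0.48356889, -0.40227823,  0.04378438]), np.float64(0.000221731657067967))
```

View pics/s1.png

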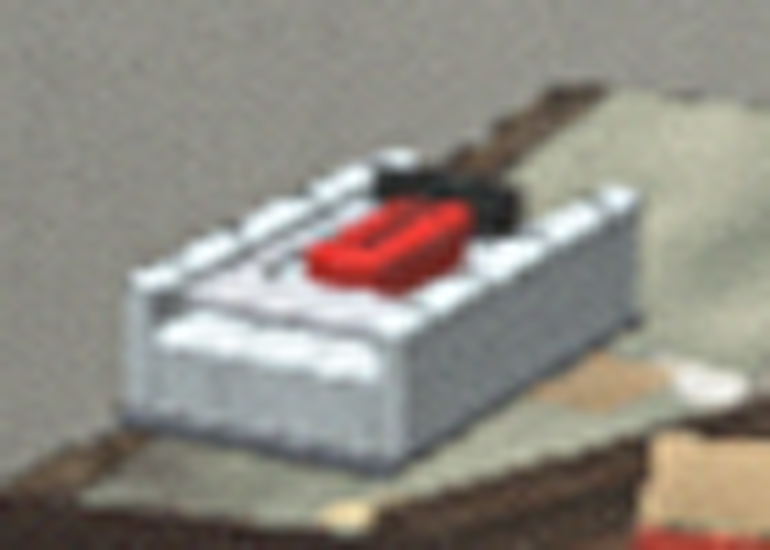

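View pics/t1.png

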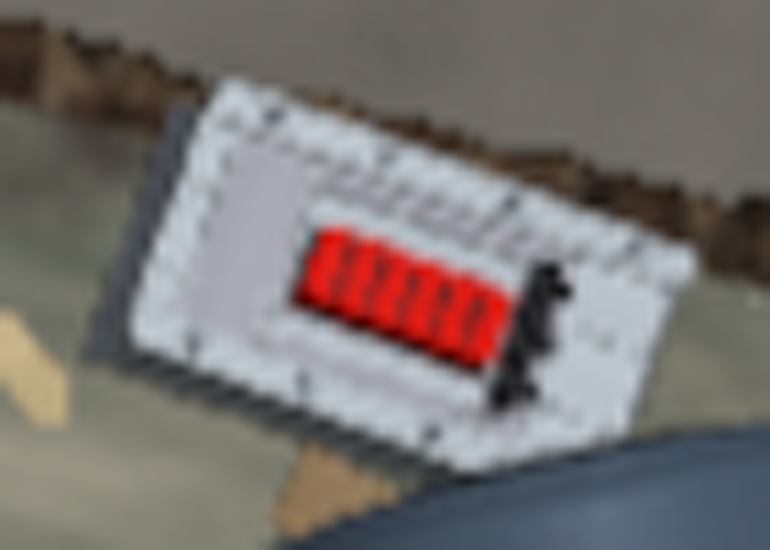

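```bash
python3 - <<'E'
from h import *
s=dict(np.load("side0.npz"));t=dict(np.load("top0.npz"))
S=lambda u,v:(305+(u+.5)/11-.5,140+(v+.5)/10-.5); T=lambda u,v:(390+(u+.5)/11-.5,175+(v+.5)/11-.5)
for n,a,b in [("railL far",(140,275),(230,88)),("railL near",(400,325),(138,338)),("rail far R",(400,155),(692,265)),
  ("pad +x left",(308,250),(325,230)),("pad -x left",(383,270),(300,300)),("pad right -x",(470,208),(492,365)),("tab top +x",(380,170),(555,265)),("tab top -x",(520,190),(505,400))]:
    p,e=tri(s,S(*a),t,T(*b)); print(n,p.round(4),round(e,4))
rt=red(t,(395,175,465,225))[0]
for z in(.04,.045,.05,.055,.06): print(z,onz(t,rt,z).round(4))
# yaw from far long edge of housing in top view
a=onz(t,T(230,88),.05);b=onz(t,T(692,265),.05);print(b-a,np.linalg.norm(b-a),np.degrees(np.arctan2(*(b-a)[1::-1])))
a=onz(t,T(325,230),.05);b=onz(t,T(515,297),.05);print(b-a,np.linalg.norm(b-a),np.degrees(np.arctan2(*(b-a)[1::-1])))
a=onz(t,T(138,338),.05);b=onz(t,T(230,88),.05);print(b-a,np.linalg.norm(b-a),np.degrees(np.arctan2(*(b-a)[1::-1])))
E
```

```text
railL far [ 0.5467 -0.3518  0.0468] 0.0006
railL near [ 0.4717 -0.3206  0.0467] 0.0001
rail far R [ 0.4901 -0.4869  0.0449] 0.0032
pad +x left [ 0.5031 -0.3774  0.0486] 0.0
pad -x left [ 0.4819 -0.3693  0.0464] 0.0013
pad right -x [ 0.462  -0.4245  0.0488] 0.0004
tab top +x [ 0.4904 -0.4438  0.0534] 0.0005
tab top -x [ 0.4492 -0.426   0.0552] 0.0019
0.04 [ 0.4842 -0.4032  0.04  ]
0.045 [ 0.4832 -0.402   0.045 ]
0.05 [ 0.4823 -0.4008  0.05  ]
0.055 [ 0.4814 -0.3996  0.055 ]
0.06 [ 0.4804 -0.3984  0.06  ]
[-0.05557395 -0.13430476  0.        ] 0.14534866245558692 -112.47927574171139
[-0.02097948 -0.05517984  0.        ] 0.05903348895195468 -110.8168964745083
[ 0.07512863 -0.03118586  0.        ] 0.08134414092585074 -22.543312532938252
```

```bash
cat > plan.py <<'E'
# plan.py theta s h : rotation to go, and tool-axis translation (after it) to bring fingertip to pad-y s, height h over the up pad top
import sys,numpy as np
from scipy.spatial.transform import Rotation as R
from rig import ctrl
th,s,h=map(float,sys.argv[1:4]); st=ctrl.get_state()
C=np.array([.4825,-.4015,.047]); a=np.radians(-112); u=np.array([np.cos(a),np.sin(a),0])
z=np.array([0,0,-np.cos(th)])-np.sin(th)*u; y=np.array([-u[1],u[0],0]); Rt=np.c_[np.cross(y,z),y,z]
R0=R.from_quat(st["eef_rot"]).as_matrix(); r=R.from_matrix(R0.T@Rt).as_rotvec()
tip=st["position"]+.011*R0[:,2]; d=tip-C
g=C+s*u+[0,0,h]-.011*z-st["position"]
print("rot",r.round(4),"trans after",(Rt.T@g).round(4),"now",(R0.T@g).round(4))
print("tip local x,y,h",(d@np.cross(u,[0,0,1])).round(4),(d@u).round(4),d[2].round(4),"q",st["joint_pos"].round(3),"F",st["wrist_force"].round(1),"t",st["t"])
print("pad axes in tool (y,up)",(Rt.T@u).round(3),Rt[2].round(3))
E
python3 plan.py .3 -.003 .06
```

```text
rot [ 0.1221  0.2816 -0.819 ] trans after [0.2208 0.174  0.1888] now [ 0.3088 -0.0777  0.1154]
tip local x,y,h 0.174 0.267 0.1747 q [-1.388  0.528  1.434  0.     1.181 -0.178] F [-0.2  0.2  0.3] t 0.1
pad axes in tool (y,up) [-0.955  0.    -0.296] [ 0.296  0.    -0.955]
```

The rows are not in the units I measure in: shifts go in shares of 50 mm and turns go in shares of 360 degrees. I convert before sending: -0.1365 rad / 6.2832 = -0.0217.

```bash
python3 shift.py '[{"r": [0.0032,0.0075,-0.0217],"finger_gap": 0},{"r": [0.0032,0.0075,-0.0217],"finger_gap": 0},{"r": [0.0032,0.0075,-0.0217],"finger_gap": 0},{"r": [0.0032,0.0075,-0.0217],"finger_gap": 0},{"r": [0.0032,0.0075,-0.0217],"finger_gap": 0}]' 20; python3 shift.py '[{"r": [0.0032,0.0075,-0.0217],"finger_gap": 0},{"finger_gap": 0},{"finger_gap": 0}]'; python3 plan.py .3 -.003 .06
```

```text
t: 0.6
position: [0.2209, -0.5842, 0.2332]
eef_rot: [0.858, 0.499, 0.105, -0.071]
wrist_force: [-0.3, -0.2, 0.2]
finger_gap: 0.628
grasp_force: 0.0
t: 0.9
position: [0.2212, -0.5843, 0.2329]
eef_rot: [0.821, 0.552, 0.123, -0.083]
wrist_force: [0.4, 0.3, 0.3]
finger_gap: 0.355
grasp_force: 0.0
rot [ 0.0003  0.0013 -0.0028] trans after [0.2211 0.1738 0.1891] now [0.2218 0.1731 0.1889]
tip local x,y,h 0.1738 0.2641 0.1753 q [-1.456  0.633  1.266  0.142  1.508 -1.097] F [0.4 0.3 0.3] t 0.9
pad axes in tool (y,up) [-0.955  0.    -0.296] [ 0.296  0.    -0.955]
```

To row units: 0.0314 m is 0.628, 0.0216 m is 0.432.

```bash
python3 shift.py '[{"pos": [0.628,0.432,0.234],"finger_gap": 0},{"pos": [0.628,0.432,0.234],"finger_gap": 0},{"pos": [0.628,0.432,0.234],"finger_gap": 0},{"pos": [0.628,0.432,0.234],"finger_gap": 0},{"finger_gap": 0}]'|tail -3; python3 plan.py .3 -.003 .06;python3 plan.py .45 -.003 .06|head -1
```

```text
wrist_force: [-0.5, 0.6, -0.4]
finger_gap: 0.008
grasp_force: 0.0
rot [-0.0009 -0.0012  0.0036] trans after [0.0899 0.0857 0.1414] now [0.0894 0.0862 0.1415]
tip local x,y,h 0.0857 0.1246 0.1686 q [-1.226  0.589  1.376  0.201  1.408 -0.901] F [-0.5  0.6 -0.4] t 1.4
pad axes in tool (y,up) [-0.955  0.    -0.296] [ 0.296  0.    -0.955]
rot [-0.0012  0.1488  0.0036] trans after [0.0661 0.0857 0.1531] now [0.0877 0.0862 0.1416]
```

To row units: 0.03 m is 0.6, 0.021 m is 0.42, 0.05 rad / 6.2832 = 0.008.

```bash
python3 shift.py '[{"r": [0,0.008,0.0005],"finger_gap": 0},{"pos": [0.6,0.42,0.2],"finger_gap": 0},{"pos": [0.6,0.42,0.2],"finger_gap": 0},{"finger_gap": 0}]'|tail -3; python3 plan.py .35 -.003 .06
```

```text
wrist_force: [-0.3, -0.1, 0.1]
finger_gap: 0.004
grasp_force: 0.0
rot [ 0.0002  0.0002 -0.0004] trans after [0.024  0.0439 0.1265] now [0.0241 0.0439 0.1265]
tip local x,y,h 0.0439 0.063 0.1706 q [-1.128  0.6    1.362  0.258  1.426 -0.813] F [-0.3 -0.1  0.1] t 1.8
pad axes in tool (y,up) [-0.939  0.    -0.343] [ 0.343  0.    -0.939]
```

To row units: 0.0315 m is 0.63, 0.011 m is 0.22.

```bash
python3 shift.py '[{"pos": [0.12,0.22,0.63],"finger_gap": 0},{"pos": [0.12,0.22,0.63],"finger_gap": 0},{"pos": [0.12,0.22,0.63],"finger_gap": 0},{"pos": [0.12,0.22,0.63],"finger_gap": 0},{"finger_gap": 0}]'|tail -3; python3 plan.py .35 -.003 .01; python3 - <<'E'
from rig import ctrl
import cv2,numpy as np
a=ctrl.camera("side")["pixels"][100:200,270:410]; b=ctrl.camera("top")["pixels"][150:250,370:510]
a=np.vstack([cv2.resize(i,(420,300),interpolation=2) for i in(a,b)])
cv2.imwrite("pics/p2.png",a[:,:,::-1])
E
```

```text
wrist_force: [-0.4, 0.9, -0.2]
finger_gap: 0.006
grasp_force: 0.0
rot [-0.0063 -0.0025 -0.0038] trans after [-0.0146  0.0031  0.0441] now [-0.0147  0.0034  0.044 ]
tip local x,y,h 0.0032 -0.0016 0.0564 q [-1.011  0.745  1.429  0.3    1.201 -0.767] F [-0.4  0.9 -0.2] t 2.3
pad axes in tool (y,up) [-0.939  0.    -0.343] [ 0.343  0.    -0.939]
```

View pics/p2.png

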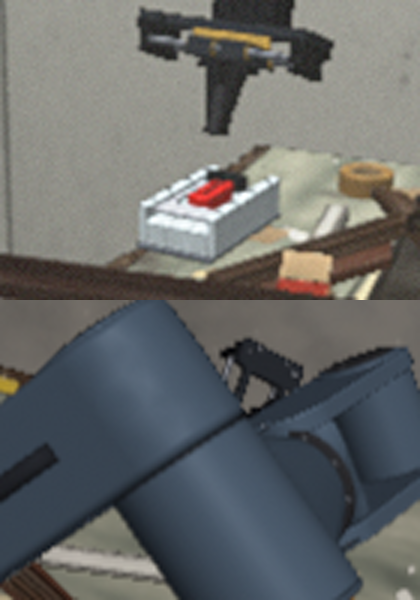

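The tip stands centred over the pad, at side px (342,143), and the base is at -1.01 rad, clear of the bar. Going down.

To row units: 0.023 m is 0.46, -0.0067 m is -0.134.

```bash
python3 shift.py '[{"pos": [-0.134,0.032,0.46],"finger_gap": 0},{"pos": [-0.134,0.032,0.46],"finger_gap": 0},{"finger_gap": 0},{"finger_gap": 0}]'|tail -3; python3 plan.py .35 -.003 -.015
```

```text
wrist_force: [0.5, 0.2, 0.5]
finger_gap: 0.005
grasp_force: 0.0
rot [ 0.0024  0.0028 -0.0035] trans after [-0.0072 -0.0024  0.0277] now [-0.0071 -0.0025  0.0277]
tip local x,y,h -0.0025 -0.0002 0.0134 q [-1.008  0.806  1.439  0.313  1.123 -0.789] F [0.5 0.2 0.5] t 2.8
pad axes in tool (y,up) [-0.939  0.    -0.343] [ 0.343  0.    -0.939]
```

To row units: 0.0047 m is 0.094, -0.0017 m is -0.034.

```bash
python3 shift.py '[{"pos": [-0.034,-0.01,0.094],"finger_gap": 0},{"pos": [-0.034,-0.01,0.094],"finger_gap": 0},{"pos": [-0.034,0,0.094],"finger_gap": 0},{"finger_gap": 0},{"finger_gap": 0}]'|tail -3; python3 plan.py .35 -.003 -.015
```

```text
wrist_force: [-0.8, -0.9, 4.1]
finger_gap: 0.005
grasp_force: 1.7
rot [ 0.002   0.003  -0.0023] trans after [-0.0024 -0.0018  0.0125] now [-0.0024 -0.0018  0.0125]
tip local x,y,h -0.0018 -0.0009 -0.0024 q [-1.008  0.828  1.446  0.317  1.096 -0.799] F [-0.8 -0.9  4.1] t 3.3
pad axes in tool (y,up) [-0.939  0.    -0.343] [ 0.343  0.    -0.939]
```

```bash
python3 shift.py '[{"pos": [-0.028,0,0.076],"finger_gap": 0},{"pos": [-0.028,0,0.076],"finger_gap": 0},{"pos": [-0.014,0,0.038],"finger_gap": 0},{"finger_gap": 0},{"finger_gap": 0}]'|grep force; python3 plan.py .35 -.003 -.015; python3 shift.py '[{"pos": [-0.014,0,0.038],"finger_gap": 0},{"finger_gap": 0}]'|grep wrist;  python3 plan.py .35 -.003 -.015;python3 shift.py '[{"pos": [-0.01,0,0.028],"finger_gap": 0},{"finger_gap": 0}]'|grep wrist;  python3 plan.py .35 -.003 -.015
```

```text
wrist_force: [-1.0, -4.0, 4.9]
grasp_force: 2.5
rot [ 0.0018  0.0028 -0.0025] trans after [ 0.0011 -0.0017  0.0026] now [ 0.0011 -0.0017  0.0026]
tip local x,y,h -0.0018 -0.001 -0.0129 q [-1.008  0.843  1.448  0.32   1.079 -0.806] F [-1.  -4.   4.9] t 3.8
pad axes in tool (y,up) [-0.939  0.    -0.343] [ 0.343  0.    -0.939]
wrist_force: [-0.7, -4.1, 6.0]
rot [ 0.0019  0.0029 -0.0025] trans after [ 0.0018 -0.0017  0.0007] now [ 0.0018 -0.0017  0.0007]
tip local x,y,h -0.0018 -0.001 -0.0149 q [-1.008  0.846  1.449  0.32   1.076 -0.807] F [-0.7 -4.1  6. ] t 4.0
pad axes in tool (y,up) [-0.939  0.    -0.343] [ 0.343  0.    -0.939]
wrist_force: [-0.3, -3.6, 5.1]
rot [ 0.002   0.0029 -0.0024] trans after [ 0.0023 -0.0018 -0.0005] now [ 0.0023 -0.0018 -0.0005]
tip local x,y,h -0.0018 -0.001 -0.0163 q [-1.008  0.848  1.449  0.321  1.074 -0.808] F [-0.3 -3.6  5.1] t 4.2
pad axes in tool (y,up) [-0.939  0.    -0.343] [ 0.343  0.    -0.939]
```

To row units: 0.0014 m is 0.028, -0.0005 m is -0.01.

```bash
for i in 1; do python3 shift.py '[{"pos": [-0.01,0,0.028],"finger_gap": 0},{"finger_gap": 0}]'|grep wrist; done; python3 shift.py '[{"pos": [-0.01,0,0.028],"finger_gap": 0},{"finger_gap": 0}]'|grep wrist;  python3 plan.py .35 -.003 -.015
```

```text
wrist_force: [-1.1, -3.8, 9.3]
wrist_force: [-3.8, -2.7, 15.2]
rot [ 0.0022  0.002  -0.0019] trans after [ 0.0026 -0.0018 -0.0012] now [ 0.0026 -0.0019 -0.0012]
tip local x,y,h -0.0019 -0.001 -0.017 q [-1.008  0.849  1.449  0.322  1.073 -0.809] F [-3.8 -2.7 15.2] t 4.6
pad axes in tool (y,up) [-0.939  0.    -0.343] [ 0.343  0.    -0.939]
```

To row units: -0.0047 m is -0.094, -0.0017 m is -0.034.

```bash
python3 shift.py '[{"pos": [-0.094,0,-0.034],"finger_gap": 0},{"pos": [-0.094,0,-0.034],"finger_gap": 0},{"finger_gap": 0}]'|grep wrist;  python3 plan.py .35 0 -.015|sed -n 2p; python3 shift.py '[{"pos": [-0.076,0,-0.028],"finger_gap": 0},{"finger_gap": 0}]'|grep wrist;  python3 plan.py .35 .041 -.015
```

```text
wrist_force: [4.6, 6.1, 15.6]
tip local x,y,h -0.001 0.0022 -0.017 q [-1.017  0.854  1.44   0.327  1.091 -0.816] F [ 4.6  6.1 15.6] t 4.9
wrist_force: [4.2, 8.3, 15.5]
rot [-0.0024 -0.0135 -0.0041] trans after [-0.033  -0.0005 -0.0142] now [-0.0328 -0.0004 -0.0146]
tip local x,y,h -0.0004 0.005 -0.017 q [-1.021  0.856  1.436  0.325  1.097 -0.819] F [ 4.2  8.3 15.5] t 5.1
pad axes in tool (y,up) [-0.939  0.    -0.343] [ 0.343  0.    -0.939]
```

To row units: -0.0047 m is -0.094, -0.0017 m is -0.034.

```bash
python3 shift.py '[{"pos": [-0.094,0,-0.034],"finger_gap": 0},{"pos": [-0.094,0,-0.034],"finger_gap": 0},{"finger_gap": 0}]'|grep wrist;  python3 plan.py .35 0 -.015|sed -n 2p; python3 shift.py '[{"pos": [-0.076,0,-0.028],"finger_gap": 0},{"finger_gap": 0}]'|grep wrist;  python3 plan.py .35 .041 -.015;  python3 - <<'E'
from rig import ctrl
import cv2,numpy as np
a=ctrl.camera("side")["pixels"][130:200,300:380]
cv2.imwrite("pics/p3.png",cv2.resize(a,(640,560),interpolation=2)[:,:,::-1])
E
```

```text
wrist_force: [3.3, 10.3, 16.3]
tip local x,y,h 0.0004 0.0141 -0.0171 q [-1.033  0.86   1.424  0.321  1.11  -0.826] F [ 3.3 10.3 16.3] t 5.4
wrist_force: [5.0, 10.8, 15.7]
rot [-0.005  -0.0171 -0.0041] trans after [-0.0214  0.0005 -0.0101] now [-0.0213  0.0005 -0.0105]
tip local x,y,h 0.0006 0.0172 -0.0171 q [-1.037  0.862  1.419  0.32   1.115 -0.828] F [ 5.  10.8 15.7] t 5.6
pad axes in tool (y,up) [-0.939  0.    -0.343] [ 0.343  0.    -0.939]
```

View pics/p3.png

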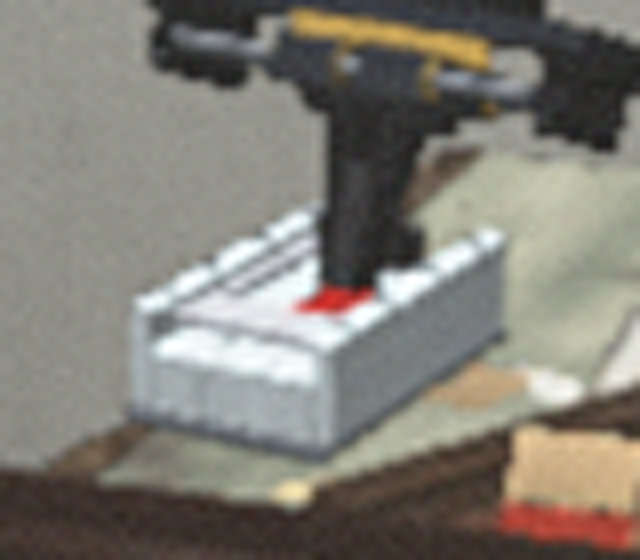

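The picture shows the pad pressed flush, with the fingertip at (345,285) and the tab just behind it. I'll keep sliding.

```bash
python3 shift.py '[{"pos": [-0.094,0,-0.034],"finger_gap": 0},{"pos": [-0.094,0,-0.034],"finger_gap": 0},{"finger_gap": 0}]'|grep wrist;  python3 plan.py .35 .041 -.015|sed -n 2p;  python3 - <<'E'
from rig import ctrl
import cv2,numpy as np
a=ctrl.camera("side")["pixels"][130:200,300:380]
b=ctrl.camera("top")["pixels"][175:225,390:470]
cv2.imwrite("pics/p4.png",cv2.resize(np.vstack([a,b]),(400,600),interpolation=2)[:,:,::-1])
E
```

```text
wrist_force: [2.2, 6.7, 14.2]
tip local x,y,h 0.0003 0.0303 -0.0175 q [-1.051  0.867  1.404  0.31   1.123 -0.835] F [ 2.2  6.7 14.2] t 5.95
```

View pics/p4.png

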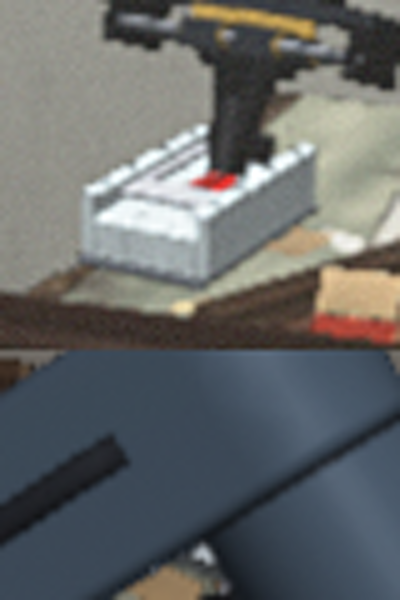

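The red patch is shrinking at (213,180), so the keeper is moving over the pad. Continuing with a slight lift.

To row units: -0.0045 m is -0.09, -0.0028 m is -0.056.

```bash
python3 shift.py '[{"pos": [-0.09,0,-0.048],"finger_gap": 0},{"pos": [-0.056,0,-0.02],"finger_gap": 0},{"finger_gap": 0}]'|grep wrist;  python3 plan.py .35 .041 -.015|sed -n 2p; python3 shift.py '[{"pos": [-0.056,0,-0.02],"finger_gap": 0},{"finger_gap": 0}]'|grep wrist;  python3 plan.py .35 .041 -.015|sed -n 2p
```

```text
wrist_force: [3.6, 6.9, 11.2]
tip local x,y,h 0.0005 0.0376 -0.0175 q [-1.059  0.871  1.393  0.307  1.133 -0.84 ] F [ 3.6  6.9 11.2] t 6.35
wrist_force: [4.7, 8.9, 10.1]
tip local x,y,h 0.0005 0.0397 -0.0176 q [-1.062  0.872  1.39   0.307  1.137 -0.841] F [ 4.7  8.9 10.1] t 6.55
```

To row units: -0.0028 m is -0.056, -0.001 m is -0.02.

```bash
python3 shift.py '[{"pos": [-0.056,0,-0.02],"finger_gap": 0},{"finger_gap": 0}]'|grep wrist;  python3 plan.py .35 .041 -.015|sed -n 2p; python3 shift.py '[{"pos": [-0.056,0,-0.02],"finger_gap": 0},{"finger_gap": 0}]'|grep wrist;  python3 plan.py .35 .041 -.015|sed -n 2p;python3 shift.py '[{"pos": [-0.056,0,-0.02],"finger_gap": 0},{"finger_gap": 0}]'|grep wrist;  python3 plan.py .35 .041 -.015|sed -n 2p
```

```text
wrist_force: [6.7, 12.4, 11.3]
tip local x,y,h 0.0006 0.0407 -0.0175 q [-1.064  0.874  1.386  0.308  1.142 -0.843] F [ 6.7 12.4 11.3] t 6.75
wrist_force: [10.1, 15.7, 11.9]
tip local x,y,h 0.0006 0.0409 -0.0175 q [-1.066  0.875  1.384  0.311  1.148 -0.845] F [10.1 15.7 11.9] t 6.95
wrist_force: [13.1, 18.5, 11.3]
tip local x,y,h 0.0007 0.041 -0.0174 q [-1.068  0.877  1.381  0.313  1.154 -0.847] F [13.1 18.5 11.3] t 7.15
```

To row units: 0.0055 m is 0.11, 0.0047 m is 0.094.

```bash
python3 shift.py '[{"pos": [0.094,0,0.034],"finger_gap": 0},{"pos": [0.094,0,0.026],"finger_gap": 0},{"pos": [0.11,0,-0.012],"finger_gap": 0},{"finger_gap": 0}]'|grep wrist;  python3 plan.py .35 .041 -.015|sed -n 2p; python3 shift.py '[{"pos": [0.138,0,-0.376],"finger_gap": 0},{"pos": [0.274,0,-0.752],"finger_gap": 0},{"pos": [0.274,0,-0.752],"finger_gap": 0},{"finger_gap": 0}]'|grep wrist;  python3 plan.py .35 .2 .15
```

```text
wrist_force: [-0.9, 0.0, -1.7]
tip local x,y,h -0.0001 0.0392 -0.0166 q [-1.058  0.867  1.395  0.301  1.124 -0.836] F [-0.9  0.  -1.7] t 7.55
wrist_force: [0.3, -1.4, 0.1]
rot [ 0.0079  0.0065 -0.0004] trans after [-0.1264 -0.0036 -0.1113] now [-0.1271 -0.0027 -0.1105]
tip local x,y,h -0.0037 0.0432 0.0887 q [-1.059  0.728  1.349  0.283  1.289 -0.783] F [ 0.3 -1.4  0.1] t 7.95
pad axes in tool (y,up) [-0.939  0.    -0.343] [ 0.343  0.    -0.939]
```

Free of contact. I'll move the arm right to open the top view, then check.

To row units: -0.03 m is -0.6, -0.028 m is -0.56.

```bash
python3 shift.py '[{"pos": [-0.6,-0.4,-0.56],"finger_gap": 0},{"pos": [-0.6,-0.4,-0.56],"finger_gap": 0},{"pos": [-0.6,-0.4,-0.2],"finger_gap": 0},{"pos": [-0.6,-0.4,-0.2],"finger_gap": 0},{"pos": [-0.6,-0.4,-0.2],"finger_gap": 0}]'|grep -E "pos|wrist"; python3 shift.py '[{"pos": [-0.6,-0.4,-0.2],"finger_gap": 0},{"pos": [-0.6,-0.4,-0.2],"finger_gap": 0},{"finger_gap": 0},{"finger_gap": 0}]'|grep -E "pos|wrist"
python3 - <<'E'
from rig import ctrl
import cv2,numpy as np
a=ctrl.camera("side")["pixels"][140:195,305:375]
b=ctrl.camera("top")["pixels"][175:230,390:460]
cv2.imwrite("pics/p5.png",cv2.resize(np.vstack([a,b]),(382,600),interpolation=2)[:,:,::-1])
print(ctrl.get_state()["joint_pos"])
E
```

```text
position: [0.308, -0.5637, 0.1695]
wrist_force: [0.4, 0.5, -0.2]
position: [0.2478, -0.6069, 0.1676]
wrist_force: [-0.3, 0.1, 0.0]
[-1.42953967  0.7596104   1.20537627  0.17363719  1.4849765  -1.08501958]
```

View pics/p5.png

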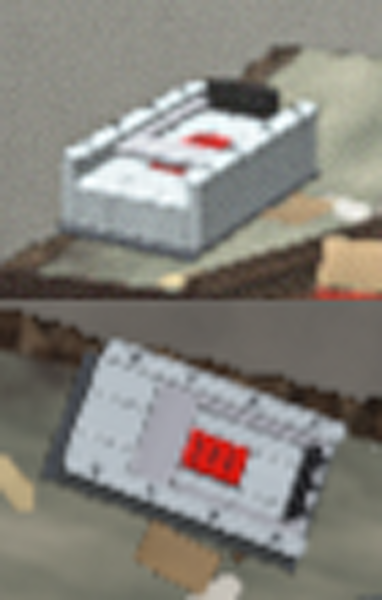

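The pad is down, with about 22 mm of its left end covered by the keeper plate. The tab stands about 30 mm beyond the pad's end, at crop (308,483), so the keeper is home, and the robot is clear of it.

```bash
python3 -c "
from rig import ctrl
print(ctrl.close_job())"
```

```text
the job is handed in; nothing more can be done
None
```

The red pad is pushed fully down and trapped with the keeper slid home, the blue stop was left untouched, and the job was handed in at about 9 s with the robot clear.

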